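# Close the writing chest on the studio desk

## Robot

A 7-joint arm with a two-finger parallel gripper is mounted at the origin on the work surface. World frame = base frame: x ahead of the robot, y to its left, z up, the work surface at z = 0. Lengths are in m, angles in rad, forces in N, time in s.
With the tool pointing down it reaches from about 0.4 to 0.85 m from the base axis. Payload 10.4 kg.
Tool frame: the origin (TCP) lies midway between the tips of the shut fingers; the grasp point (between the pads) lies 19 mm behind it; z points along the fingers, y is the direction in which the jaws open and shut (so a half turn about z gives the same grasp; the last joint's range is limited). The gripper opens to 87 mm and grips with 3 to 60 N. Pads are 19 mm wide; open, the fingers measure 117 mm over their backs; the gripper's body (75 mm by 190 mm) begins 51 mm behind the grasp point.
Start: joints at [-1.329, 0.332, -0.065, 1.46, 0.022, 1.35, -0.088], TCP at [0.164, 0.603, 0.223] pointing down, gripper open.
Joint ranges: [-2.6, 2.6], [-0.5, 2.12], [-1.47, 1.34], [0.16, 2.42], [-1.27, 4.41], [0.06, 2.06], [-2.6, 2.6]. Speed limits (rad/s): [2.22, 2.22, 2.79, 2.79, 3.14, 3.14, 3.14].

## Interface

Orientations are given as a rotation vector (axis times angle).
In Python, from plant import get_state, imaging, ticket gives the robot as it stands.
- The arm moves only by the shell command python3 -m jog 'ROWS' [FORCE]. ROWS is JSON, a list that holds one entry, the list of rows, each a list of 7 numbers: the gripper command: -1 is fully open, 1 is shut, values between are in proportion, then the shift along the tool's x, y, z normalised to -1 to 1, where 1 is 0.02 m, then the turn, a rotation vector about the tool's x, y, z normalised to -1 to 1, where 1 is pi/2 rad. A call has exactly 5 rows; each row shifts and turns the pose as measured when the row begins, along the tool's axes as they then stand; what a row does not reach is not made up. A row lasts 1/10 s, in which the tool goes at most 50 mm and 8.59 degrees, less where a joint would pass 70% of its speed; a pose out of reach is approached as far as the arm can. A call with a number of a shift or a turn outside -1 to 1 is refused whole. A call with a gripper value outside its range is refused whole. The fingers move at their own pace and stop on an object; FORCE is the grip in N (left out, the last holds). Time passes only in rows, so rows that do not move let the fingers close, or fill a call up. It gives the time, the measured TCP pose, the force and the opening at its end, in the units of the state.
- get_state(): the state, without advancing time (a new reading comes with each control period).
- imaging.grab_frame(name): name is "scene" or "side" or "wrist"; returns the picture (420x560x3 uint8, red, green, blue); there is no depth.
- imaging.camera_info(name): a dict with "mtx" (3x3 intrinsics, pixels), "rvec" (rotation vector, rad) and "tvec" (3), from world to camera coordinates, as OpenCV has them. Camera axes: x right, y down, z forward; pixel columns grow to the right and rows downward; lengths in m; the calibration is good to about 2 mm. The wrist camera is an equidistant fisheye: a pixel r from the principal point sees the ray r / f radians off the axis. A picture is of the moment at which its call begins: read the wrist's pose just before it. camera_info takes no time and is no camera call; for the wrist camera it gives the pose at the moment of the call.
- ticket.hand_in(): hands the job in, once; it reports no verdict.
Trained networks look in the newest picture that a camera, given by its name, has taken for a name from the list of things; names that differ only in an ending like _2 or _b are one class to them, and where a whole thing is asked for, a point or a joint stands for the part that bears it (a point fixed in the world has none). Each returns a list of dicts, best first, with "confidence" (0 to 1); they miss things now and then, are a little off and sometimes report something else, mostly with a low value. They report only what shows in the picture. A call takes as long as a camera call.
- imaging.find_in(camera, thing): "pixel" ([row, column] in pixels, amid what is visible of it).
- imaging.landmark_of(camera, thing): "pixel" ([row, column] in pixels: a listed point, or the origin of a listed thing).
The state is a dict: "t": time; "qpos": joint angles; "qvel": joint speeds; "joint_efforts": joint torques, N m; "position": TCP position; "ee_rot": TCP orientation; "contact_force": force on the tool from outside, world axes, zero at the start; "wrist_torque": the same for the moment, N m; "opening": finger opening in m.
Only numpy, scipy, OpenCV 4.12 (cv2) and the standard library are available. Lean on these libraries where they do the work, as an engineer would, in place of code of your own. Each camera call takes 0.05 s, during which the arm holds its last target.

## Task

The magnifying glass has been put away, so close the big cedar writing chest. Lift the steel knob at the knee of its folding lid stay until the knee has clearly passed centre and the stay is unlocked while the lid is still up, then lower the lid gently, without slamming it, until it is fully shut, and leave it so.

Things in the scene. Friction and masses are not known exactly. Their poses are not given: they have to be found in the camera images.
- chest: Larger of two open wooden boxes, the one with a steel stay; fixed. 220 mm deep (x), 260 wide (y), rim 90 mm up, walls 8. Origin: centre of underside; z up; +x points to the hinge side, -x to the opening side. Hinge line along y at x +110, z +90. Lid: hollow shell, 220 mm hinge to free edge, 46 thick; when shut its underside lies on the rim, its top 136 mm up. Magnifying glass and eraser inside.
- lid (a joint): Rad lowered: 0 = open (85 deg from shut, leaning a little to -x, free edge 310 mm up, its 46 mm thickness behind the hinge line), 1.48 = shut. Stiff hinge: stays where left, will not fall; press it all the way down, 3 to 8 N near the free edge, shut fingers on its outer face following the arc about the hinge. Cannot be lowered while the stay is locked.
- knee (a joint): Bend (rad) of the folding stay at its knee: 0 = locked (knee 6 mm below the straight line, on its stop), 0.14 = dead straight, grows as the knee is lifted past centre, about 0.33 with the knob raised 15 mm, 0.47 at 20 mm, 1.29 with the lid shut. Stays past centre when released; lowering the lid then folds it further by itself.
- stay_knob (a point): Grip point, mid-length on the axis of the stay's steel knee knob: level round bar, 14 mm thick, 36 long, along chest y, 32 mm from the inner face of the chest's -y wall. At start at (+6, -90, +75) mm in the chest frame. Grip from above, fingers closing along chest x. Swings on 85 mm radius about the foot pivot at chest x -75, z +50: 20 mm up goes with 9 mm towards -x; under 10 N.

How it is judged:
By the outcome, as a careful person would: the job done as asked, in the order asked, and still so for the second after the job is handed in, with the robot touching nothing.
It also fails if it takes over 58 s, if anything falls off the work surface, if the arm or the gripper's body presses on something with over 40 N, if the wrist force passes 120 N, or if a joint passes its speed limit or range.

## Working session

There is one attempt and no reset: what is moved stays moved. The work goes in short steps, Python scripts to look and compute and a shell command to move; the robot and the scene stay as the last step left them, time stands still between calls to the robot, and variables do not carry over. Pictures are saved under pics/ and viewed, and the job is handed in when it is done.

```bash
mkdir -p pics; ls; python3 - <<'E'
from plant import get_state, imaging
import cv2
s=get_state(); print(s)
for c in ("scene","side"):
    im=imaging.grab_frame(c); cv2.imwrite(f"pics/{c}0.png",im[:,:,::-1])
    for n in ("chest","lid","stay_knob","knee"):
        print(c,n,[(d['pixel'],d['confidence']) for d in imaging.landmark_of(c,n)] if n in("chest","stay_knob") else '',[(d['pixel'],d['confidence']) for d in imaging.find_in(c,n)])
    print(imaging.camera_info(c))
E
```

```text
pics
{'t': 0.0, 'qpos': array([-1.32859831,  0.33289083, -0.06471045,  1.46095309,  0.02159331,
        1.3498924 , -0.08850725]), 'qvel': array([-6.17282083e-04,  8.36316874e-04, -2.73093647e-04, -1.80014068e-03,
        4.71506791e-04,  1.33642878e-04, -4.31468702e-05]), 'joint_efforts': array([ 6.19342482e-04, -6.23268914e+01,  2.48723407e-02, -3.89889443e+01,
       -6.13184203e-02,  4.00014070e-02,  1.73604603e-04]), 'position': array([0.16346648, 0.60283785, 0.22173651]), 'ee_rot': array([-4.14676872e-01, -3.11396817e+00,  2.26519169e-03]), 'contact_force': array([ 0.30149604, -0.73567182,  0.33036034]), 'wrist_torque': array([-0.03587227,  0.03457837,  0.07326604]), 'opening': 0.0872502943214525}
scene chest [([257.2, 251.9], 0.94)] [([168.8, 276.0], 0.82)]
scene lid  [([90.6, 290.4], 0.84)]
scene stay_knob [([239.9, 306.4], 0.83)] [([238.1, 321.8], 0.56)]
scene knee  [([209.3, 341.4], 0.51)]
{'mtx': array([[462.23553535,   0.        , 272.75558562],
       [  0.        , 462.23553535, 215.09415234],
       [  0.        ,   0.        ,   1.        ]]), 'rvec': array([ 1.62855842,  1.85047119, -0.85035429]), 'tvec': array([-0.01349284, -0.30342321,  1.10769978])}
side chest [([250.3, 290.8], 0.88)] [([211.3, 238.3], 0.68)]
side lid  [([154.5, 178.3], 0.6)]
side stay_knob [([250.6, 288.2], 0.59), ([169.1, 278.6], 0.58)] [([158.1, 275.5], 0.69)]
side knee  [([147.6, 251.3], 0.68), ([211.8, 237.5], 0.18)]
{'mtx': array([[501.1023177 ,   0.        , 274.64111945],
       [  0.        , 501.1023177 , 207.45349442],
       [  0.        ,   0.        ,   1.        ]]), 'rvec': array([ 2.44614857, -0.41501456,  0.16602007]), 'tvec': array([-0.48459016,  0.24526591,  0.56709136])}
```

View pics/scene0.png

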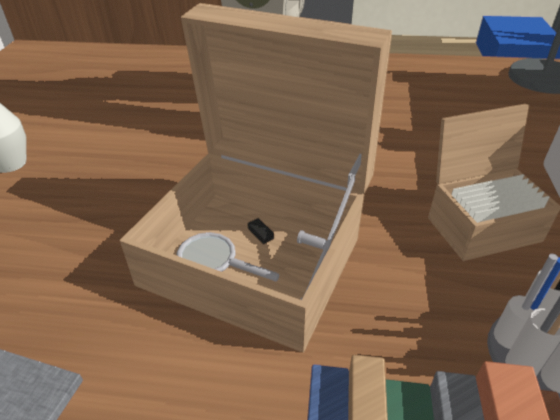

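View pics/side0.png

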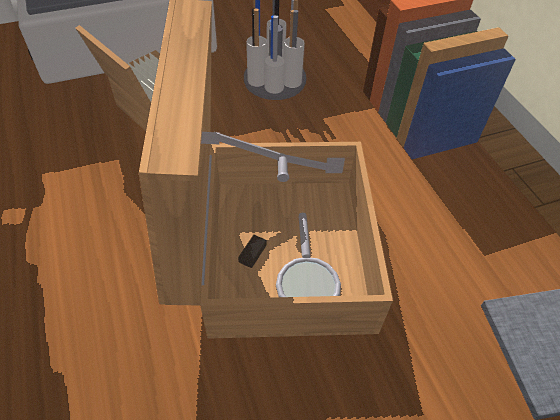

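The scene view shows the chest open, with the lid at the back, the stay on the right (-y) wall and the knob near (col 312, row 240). In the side view the knob is near (282,170) and the rim corners are at (360,142) and (390,299). I'll fit the chest pose from these.

```bash
cat > h.py <<'E'
import numpy as np, cv2
from scipy.spatial.transform import Rotation as R
from scipy.optimize import least_squares
from plant import get_state, imaging
def proj(c,P):
    i=imaging.camera_info(c)
    return cv2.projectPoints(np.asarray(P,float).reshape(-1,1,3),i['rvec'],i['tvec'],i['mtx'],None)[0].reshape(-1,2)
def c2w(p,P):
    x,y,a=p; P=np.atleast_2d(P)/1000.
    return P@R.from_euler('z',a).as_matrix().T+[x,y,0]
E
python3 - <<'E'
from h import *
obs={'scene':[((-110,130,90),(126,237)),((-110,-130,90),(307,301)),((-110,-130,0),(303,335)),((-110,130,0),(138,289)),((0,0,0),(251.9,257.2)),((6,-90,75),(306.4,239.9)),((-110+0,130,90),(126,237))],
'side':[((-110,-130,90),(360,142)),((-110,130,90),(391,299)),((-110,130,0),(381,333)),((110,130,0),(208,337)),((0,0,0),(290.8,250.3)),((6,-90,75),(279.5,170))]}
def f(p,l=None):
    r=[]
    for c in obs:
        r.append(proj(c,c2w(p,[o[0] for o in obs[c]]))-[o[1] for o in obs[c]])
    return np.concatenate(r).ravel()
best=min((least_squares(f,[.5,.1,a],loss='soft_l1') for a in np.arange(-3,3,.5)),key=lambda s:s.cost)
print(best.x,best.cost); print(f(best.x).reshape(-1,2).round(1)); p=best.x; np.save('p.npy',p)
print('knob',c2w(p,(6,-90,75)), 'hinge',c2w(p,[(110,0,90),(110,130,90)]))
box=[(x,y,z) for x in(-110,110) for y in(-130,130) for z in (0,90)]
for c in obs:
    im=cv2.imread(f'pics/{c}0.png')
    for q in proj(c,c2w(p,box+[(6,-90,75),(6,-108,75),(6,-72,75)])): cv2.circle(im,tuple(int(v) for v in q),2,(0,0,255),-1)
    cv2.imwrite(f'pics/{c}0fit.png',im)
E
python3 -c "
import cv2,numpy as np
a=cv2.imread('pics/scene0fit.png')[130:350,100:400];b=cv2.imread('pics/side0fit.png')[110:350,140:410]
a=cv2.resize(a,(400,293));b=cv2.resize(b,(400,356))
o=np.zeros((356,800,3),np.uint8);o[:293,:400]=a;o[:,400:]=b;cv2.imwrite('pics/fit.png',o)"
```

```text
[0.55309415 0.05764822 2.83888121] 49.657310894554584
[[-4.8  0.9]
 [ 0.2  3.4]
 [ 1.9 14.3]
 [-2.  -6. ]
 [ 0.1  1.5]
 [ 5.1 -2.5]
 [-4.8  0.9]
 [-1.3 -1.3]
 [ 0.1  1. ]
 [-3.8  0.1]
 [-2.3  1.3]
 [-4.3  0.3]
 [ 1.3 -0.8]]
knob [[0.57419681 0.14534473 0.075     ]] hinge [[ 0.44809566  0.09044026  0.09      ]
 [ 0.40934143 -0.03364886  0.09      ]]
```

View pics/fit.png

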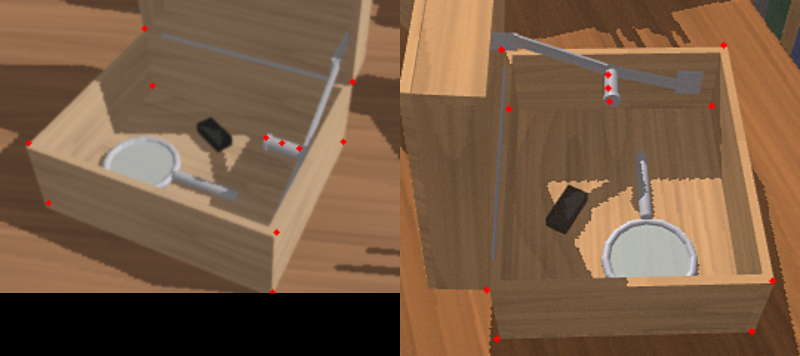

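The fit agrees with the overlay to within a few pixels. The knob is at about (0.574, 0.145, 0.075), and the lid stands between the robot and the knob. My plan is to go over the lid with the tool tilted about 12° so the gripper body clears it.

```bash
cat >> h.py <<'E'
p=np.load('p.npy') if __import__('os').path.exists('p.npy') else None
RC=R.from_euler('z',p[2])
def toolR(tilt_deg, flip=1):
    # tool z down, tool y along flip*chest x ; tilt: tool top leaning to chest -x
    z=np.array([np.sin(np.radians(tilt_deg)),0,-np.cos(np.radians(tilt_deg))])
    x=np.array([0,flip,0.]) ; y=np.cross(z,x); 
    return RC*R.from_matrix(np.c_[x,y,z])
def delta(target_chest_mm, Rt, grasp=False):
    s=get_state(); Rn=R.from_rotvec(s['ee_rot'])
    P=c2w(p,target_chest_mm)[0]
    if grasp: P=P+Rt.apply([0,0,.019])
    d=P-s['position']; n=(Rn.inv()*Rt).as_rotvec()
    print('t',s['t'],'F',s['contact_force'].round(1),'open',round(s['opening'],4))
    print('now world',s['position'].round(4),'chest',(RC.inv().apply(s['position']-[p[0],p[1],0])*1000).round(1),'grasp chest',(RC.inv().apply(s['position']-Rn.apply([0,0,.019])-[p[0],p[1],0])*1000).round(1),'q',s['qpos'].round(2))
    print('target',P.round(4),'shift now-axes/20mm',(Rn.inv().apply(d)/.02).round(2),'shift target-axes',(Rt.inv().apply(d)/.02).round(2),'turn/(pi/2)',(n/(np.pi/2)).round(3), 'deg',np.degrees(n).round(1))
def where():
    s=get_state(); Rn=R.from_rotvec(s['ee_rot'])
    print(s['t'],'F',s['contact_force'].round(1),'open',round(s['opening'],4),'chest tcp',(RC.inv().apply(s['position']-[p[0],p[1],0])*1000).round(1),'q',s['qpos'].round(2)); print((RC.inv()*Rn).as_matrix().round(3).tolist())
E
python3 - <<'E'
from h import *
where()
for f in(1,-1): delta((0,-88,350),toolR(12,f))
E
```

```text
0.7 F [ 0.9  0.6 -0.5] open 0.0869 chest tcp [ 534.5 -404.7  222.6] q [-1.33  0.33 -0.06  1.46  0.02  1.35 -0.09]
[[0.999, 0.038, 0.0], [0.038, -0.999, -0.0], [0.0, 0.0, -1.0]]
t 0.7 F [ 0.9  0.6 -0.5] open 0.0869
now world [0.1636 0.6033 0.2226] chest [ 534.5 -404.7  222.6] grasp chest [ 534.5 -404.7  241.6] q [-1.33  0.33 -0.06  1.46  0.02  1.35 -0.09]
target [0.5793 0.1416 0.35  ] shift now-axes/20mm [-26.1  -16.84  -6.37] shift target-axes [ 15.83 -24.82 -11.79] turn/(pi/2) [-0.106  0.102 -0.972] deg [ -9.5   9.2 -87.5]
t 0.7 F [ 0.9  0.6 -0.5] open 0.0869
now world [0.1636 0.6033 0.2226] chest [ 534.5 -404.7  222.6] grasp chest [ 534.5 -404.7  241.6] q [-1.33  0.33 -0.06  1.46  0.02  1.35 -0.09]
target [0.5793 0.1416 0.35  ] shift now-axes/20mm [-26.1  -16.84  -6.37] shift target-axes [-15.83  24.82 -11.79] turn/(pi/2) [0.103 0.107 1.02 ] deg [ 9.3  9.6 91.8]
```

```bash
python3 -m jog '[[[-1,-1,-0.6,-1,0,0,0],[-1,-1,-0.6,-1,0,0,0],[-1,-1,-0.6,-1,0,0,0],[-1,-1,-0.6,-1,0,0,0],[-1,-1,-0.6,-1,0,0,0]]]'
python3 -c "
from h import *
delta((0,-88,360),toolR(12,-1))"
```

```text
t: 1.2
position: [0.2429, 0.5172, 0.322]
ee_rot: [-0.404, -3.113, 0.01]
contact_force: [1.1, 1.3, -0.0]
opening: 0.0872
t 1.2 F [ 1.1  1.3 -0. ] open 0.0872
now world [0.2429 0.5172 0.322 ] chest [ 433.1 -346.2  322. ] grasp chest [ 433.  -346.4  341. ] q [-1.2   0.19 -0.01  1.44  0.    1.53  0.1 ]
target [0.5793 0.1416 0.36  ] shift now-axes/20mm [-21.05 -13.88  -1.85] shift target-axes [-12.91  20.79  -6.36] turn/(pi/2) [0.099 0.11  1.024] deg [ 8.9  9.9 92.2]
```

```bash
python3 -m jog '[[[-1,-1,-0.65,-0.4,0,0,0.09],[-1,-1,-0.47,-0.4,0,0,0.09],[-1,-1,-0.31,-0.4,0,0,0.09],[-1,-1,-0.16,-0.4,0,0,0.09],[-1,-1,0,-0.4,0,0,0.09]]]'
python3 -c "
from h import *
delta((0,-88,360),toolR(12,-1))"
```

```text
t: 1.7
position: [0.318, 0.4338, 0.3669]
ee_rot: [-1.492, -2.764, 0.002]
contact_force: [0.5, -0.2, 0.6]
opening: 0.087
t 1.7 F [ 0.5 -0.2  0.6] open 0.087
now world [0.318  0.4338 0.3669] chest [ 336.6 -289.   366.9] grasp chest [ 336.6 -289.   385.9] q [-1.13  0.1   0.12  1.44 -0.01  1.6  -0.43]
target [0.5793 0.1416 0.36  ] shift now-axes/20mm [-19.38   2.91   0.34] shift target-axes [-10.05  16.53  -3.16] turn/(pi/2) [0.123 0.059 0.56 ] deg [11.1  5.3 50.4]
```

```bash
python3 -m jog '[[[-1,-1,0.15,0,0,0,0.09],[-1,-1,0.3,0,0,0,0.09],[-1,-1,0.48,0,0,0,0.09],[-1,-1,0.67,0,0,0,0.09],[-1,-1,0.9,0,0,0,0.09]]]'
python3 -c "
from h import *
delta((0,-88,360),toolR(12,-1))"
```

```text
t: 2.2
position: [0.3963, 0.3458, 0.3691]
ee_rot: [-2.385, -2.042, -0.003]
contact_force: [0.4, 0.1, 0.2]
opening: 0.0866
t 2.2 F [0.4 0.1 0.2] open 0.0866
now world [0.3963 0.3458 0.3691] chest [ 235.5 -228.4  369.1] grasp chest [ 235.5 -228.3  388.1] q [-1.03  0.07  0.24  1.48 -0.02  1.6  -0.94]
target [0.5793 0.1416 0.36  ] shift now-axes/20mm [-8.68 10.61  0.43] shift target-axes [-7.02 11.61 -2.  ] turn/(pi/2) [0.133 0.008 0.094] deg [12.   0.7  8.5]
```

```bash
python3 -m jog '[[[-1,-0.8,1,0,0.067,0,0.05],[-1,-0.75,1,-0.1,0.067,0,0.045],[-1,-0.6,1,-0.17,0,0,0],[-1,-0.6,1,-0.17,0,0,0],[-1,-0.6,1,-0.17,0,0,0]]]'
python3 -m jog '[[[-1,-0.6,1,-0.17,0,0,0],[-1,-0.6,1,-0.17,0,0,0],[-1,-0.6,1,-0.17,0,0,0],[-1,-0.6,1,-0.17,0,0,0],[-1,-0.6,1,-0.17,0,0,0]]]'
python3 -c "
from h import *
delta((0,-88,360),toolR(12,-1))
im=imaging.grab_frame('side');cv2.imwrite('pics/side1.png',im[:,:,::-1])
im=imaging.grab_frame('wrist');cv2.imwrite('pics/wrist1.png',im[:,:,::-1])
print(imaging.landmark_of('wrist','stay_knob'))
"
```

```text
t: 2.7
position: [0.4791, 0.2511, 0.3674]
ee_rot: [-2.398, -1.743, 0.204]
contact_force: [-0.1, 0.2, 0.1]
opening: 0.0871
t: 3.2
position: [0.5601, 0.1589, 0.3631]
ee_rot: [-2.398, -1.744, 0.203]
contact_force: [0.6, -0.9, 0.7]
opening: 0.0872
t 3.2 F [ 0.6 -0.9  0.7] open 0.0872
now world [0.5601 0.1589 0.3631] chest [ 23.5 -98.7 363.1] grasp chest [ 19.4 -98.9 381.7] q [-0.61  0.38  0.47  1.18 -0.26  1.82 -0.5 ]
target [0.5793 0.1416 0.36  ] shift now-axes/20mm [-0.52  1.19 -0.1 ] shift target-axes [-0.53  1.18 -0.09] turn/(pi/2) [-0.005  0.005 -0.007] deg [-0.5  0.5 -0.7]
[{'pixel': [173.8, 342.8], 'confidence': 0.63}]
```

View pics/side1.png

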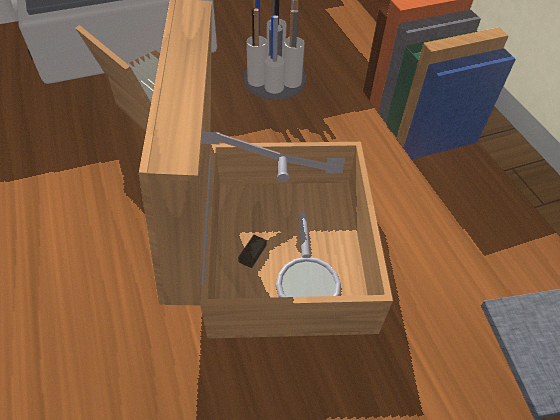

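View pics/wrist1.png

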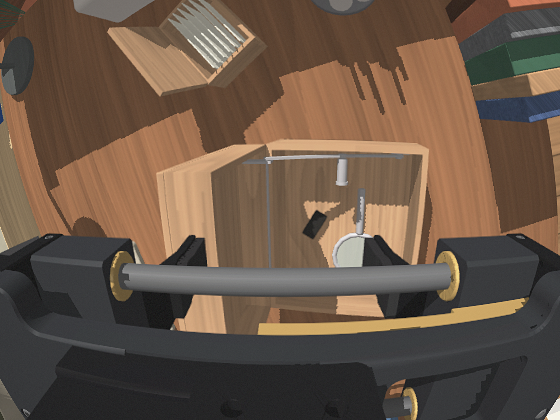

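The wrist image shows the knob at about (342,172), below the stay. The arm is missing from the side view. I'll check both against my model.

```bash
cat >> h.py <<'E'
def wproj(P,i):
    Rm=cv2.Rodrigues(np.asarray(i['rvec'],float))[0]; K=i['mtx']
    return cv2.fisheye.projectPoints(np.asarray(P,float).reshape(-1,1,3),np.asarray(i['rvec'],float).reshape(3,1),np.asarray(i['tvec'],float).reshape(3,1),K,np.zeros(4))[0].reshape(-1,2)
E
python3 - <<'E'
from h import *
for c in('side','wrist','scene'):
    i=imaging.camera_info(c); Rm=R.from_rotvec(np.ravel(i['rvec'])); print(c,'cam at',-Rm.inv().apply(np.ravel(i['tvec'])))
print('tcp in side',proj('side',get_state()['position']))
i=imaging.camera_info('wrist')
box=[(x,y,90) for x in(-110,110) for y in(-130,130)]+[(6,-90,75),(6,-108,75),(6,-72,75)]
q=wproj(c2w(p,box),i);print(q.round(0).tolist())
im=cv2.imread('pics/wrist1.png')
for a in q: cv2.circle(im,tuple(int(v) for v in a),2,(0,0,255),-1)
cv2.imwrite('pics/wrist1f.png',cv2.resize(im[120:300,150:450],(800,480)))
E
```

```text
side cam at [ 0.39430941 -0.30856147  0.60488471]
wrist cam at [0.61688804 0.21810255 0.51994513]
scene cam at [1.01794553 0.16140559 0.50693355]
tcp in side [[270.54714153 -33.57579653]]Traceback (most recent call last):
  File "<stdin>", line 7, in <module>
  File "h.py", line 31, in wproj
    return cv2.fisheye.projectPoints(np.asarray(P,float).reshape(-1,1,3),np.asarray(i['rvec'],float).reshape(3,1),np.asarray(i['tvec'],float).reshape(3,1),K,np.zeros(4))[0].reshape(-1,2)
           ~~~~~~~~~~~~~~~~~~~~~~~~~^^^^^^^^^^^^^^^^^^^^^^^^^^^^^^^^^^^^^^^^^^^^^^^^^^^^^^^^^^^^^^^^^^^^^^^^^^^^^^^^^^^^^^^^^^^^^^^^^^^^^^^^^^^^^^^^^^^^^^^^^^^^^^^^^^^^^
cv2.error: OpenCV(4.12.0) /io/opencv/modules/calib3d/src/fisheye.cpp:83: error: (-215:Assertion failed) _tvec.getMat().isContinuous() && _rvec.getMat().isContinuous() in function 'projectPoints'
```

```bash
sed -i 's/np.asarray(i\[.rvec.\],float).reshape(3,1),np.asarray(i\[.tvec.\],float).reshape(3,1)/np.array(i["rvec"],float).ravel().reshape(1,1,3),np.array(i["tvec"],float).ravel().reshape(1,1,3)/' h.py
python3 - <<'E'
from h import *
i=imaging.camera_info('wrist')
box=[(x,y,90) for x in(-110,110) for y in(-130,130)]+[(6,-90,75),(6,-108,75),(6,-72,75)]
q=wproj(c2w(p,box),i);print(q.round(0).tolist())
im=cv2.imread('pics/wrist1.png')
for a in q: cv2.circle(im,tuple(int(v) for v in a),1,(0,0,255),-1)
cv2.imwrite('pics/wrist1f.png',cv2.resize(im[120:300,150:450],(800,480)))
E
```

```text
[[428.0, 151.0], [406.0, 319.0], [265.0, 146.0], [270.0, 309.0], [341.0, 175.0], [341.0, 162.0], [341.0, 188.0]]
```

View pics/wrist1f.png

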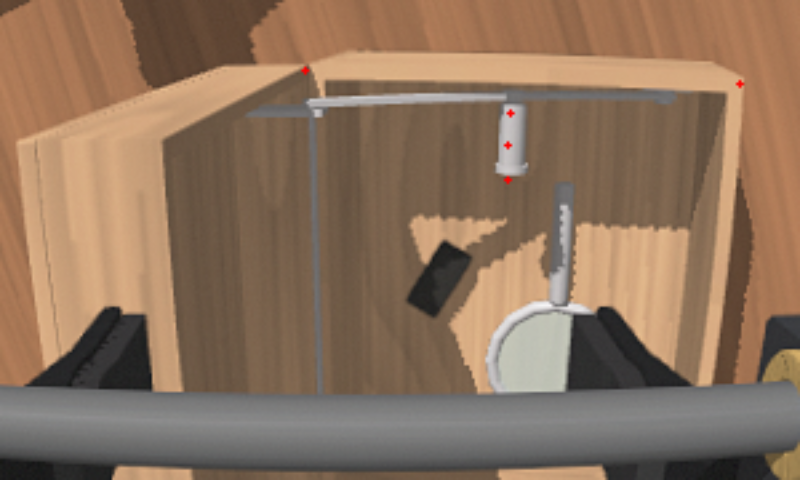

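```bash
python3 -c "
from h import *
delta((-35,-91,270),toolR(12,-1),True)
delta((7,-91,75),toolR(12,-1),True)
"
```

```text
t 3.35 F [-0.5  0.2 -0.9] open 0.0871
now world [0.5601 0.1582 0.3627] chest [ 23.2 -98.  362.7] grasp chest [ 19.1 -98.2 381.3] q [-0.61  0.38  0.47  1.18 -0.26  1.82 -0.51]
target [0.6099 0.1353 0.2514] shift now-axes/20mm [-0.25  3.86  4.85] shift target-axes [-0.35  3.81  4.88] turn/(pi/2) [-0.005  0.005 -0.009] deg [-0.5  0.5 -0.8]
t 3.35 F [-0.5  0.2 -0.9] open 0.0871
now world [0.5601 0.1582 0.3627] chest [ 23.2 -98.  362.7] grasp chest [ 19.1 -98.2 381.3] q [-0.61  0.38  0.47  1.18 -0.26  1.82 -0.51]
target [0.5698 0.1478 0.0564] shift now-axes/20mm [-0.17  3.91 14.82] shift target-axes [-0.35  3.79 14.85] turn/(pi/2) [-0.005  0.005 -0.009] deg [-0.5  0.5 -0.8]
```

Lateral move first (y+3.8), then down.

```bash
python3 -m jog '[[[-1,-0.1,1,0.2,0,0,0],[-1,-0.1,1,0.6,0,0,0],[-1,-0.1,1,1,0,0,0],[-1,0,0.8,1,0,0,0],[-1,0,0,1,0,0,0]]]'
python3 -m jog '[[[-1,0,0,1,0,0,0],[-1,0,0,1,0,0,0],[-1,0,0,1,0,0,0],[-1,0,0,1,0,0,0],[-1,0,0,1,0,0,0]]]'
python3 -c "
from h import *
delta((7,-91,75),toolR(12,-1),True)
im=imaging.grab_frame('side');cv2.imwrite('pics/side2.png',im[:,:,::-1])
im=imaging.grab_frame('scene');cv2.imwrite('pics/scene2.png',im[:,:,::-1])
"
```

```text
t: 3.85
position: [0.6145, 0.1387, 0.2732]
ee_rot: [-2.395, -1.75, 0.193]
contact_force: [-0.6, 0.1, -1.2]
opening: 0.0873
t: 4.35
position: [0.5911, 0.1512, 0.1718]
ee_rot: [-2.387, -1.757, 0.191]
contact_force: [-0.1, -1.1, -0.5]
opening: 0.0872
t 4.35 F [-0.1 -1.1 -0.5] open 0.0872
now world [0.5911 0.1512 0.1718] chest [  -8.4 -100.7  171.8] grasp chest [ -12.4 -100.7  190.4] q [-0.58  0.5   0.45  1.41 -0.3   1.48 -0.4 ]
target [0.5698 0.1478 0.0564] shift now-axes/20mm [-0.47  0.28  5.85] shift target-axes [-0.48  0.25  5.85] turn/(pi/2) [-0.003  0.001  0.   ] deg [-0.3  0.1  0. ]
```

View pics/side2.png

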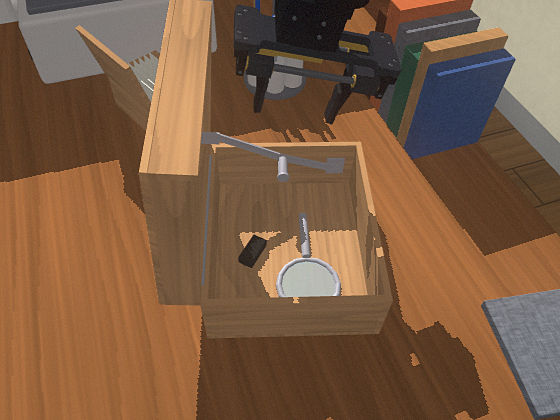

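View pics/scene2.png

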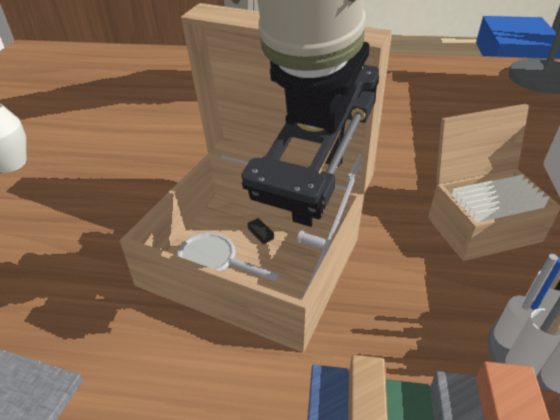

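Both views show the open jaws above the knob, clear of the lid, with about 9 mm of y error left to correct.

```bash
python3 -m jog '[[[-1,-0.2,0.1,1,0,0,0],[-1,-0.2,0.1,1,0,0,0],[-1,-0.1,0.1,1,0,0,0],[-1,-0.1,0,0.8,0,0,0],[-1,0,0,0.5,0,0,0]]]'
python3 -c "
from h import *
delta((7,-91,75),toolR(12,-1),True)
im=imaging.grab_frame('side');cv2.imwrite('pics/side3.png',im[:,:,::-1])
"
```

```text
t: 4.95
position: [0.5765, 0.1474, 0.0896]
ee_rot: [-2.383, -1.763, 0.183]
contact_force: [-0.1, -0.8, 0.4]
opening: 0.087
t 4.95 F [-0.1 -0.8  0.4] open 0.087
now world [0.5765 0.1474 0.0896] chest [  4.4 -92.7  89.6] grasp chest [  0.4 -92.7 108.2] q [-0.57  0.54  0.43  1.54 -0.32  1.31 -0.36]
target [0.5698 0.1478 0.0564] shift now-axes/20mm [-0.09  0.03  1.69] shift target-axes [-0.08  0.03  1.69] turn/(pi/2) [-0.001 -0.001  0.004] deg [-0.1 -0.1  0.3]
```

View pics/side3.png

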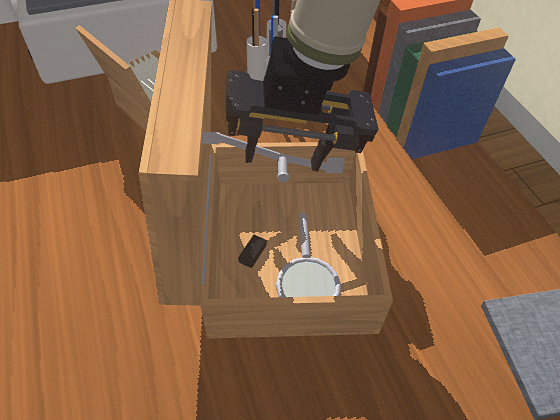

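```bash
python3 -m jog '[[[-1,-0.2,0,0.3,0,0,0],[-1,-0.2,0,0.7,0,0,0],[-1,0,0,0.6,0,0,0],[-1,0,0,0.15,0,0,0],[-1,0,0,0,0,0,0]]]'
python3 -c "
from h import *
delta((7,-87,75),toolR(12,-1),True)
im=imaging.grab_frame('side');cv2.imwrite('pics/side4.png',im[:,:,::-1])
"
```

```text
t: 5.5
position: [0.567, 0.1428, 0.0537]
ee_rot: [-2.382, -1.765, 0.181]
contact_force: [-0.0, -0.4, 0.2]
opening: 0.0872
t 5.5 F [-0.  -0.4  0.2] open 0.0872
now world [0.567  0.1428 0.0537] chest [ 12.1 -85.5  53.7] grasp chest [  8.2 -85.4  72.3] q [-0.57  0.55  0.42  1.6  -0.34  1.24 -0.34]
target [0.5686 0.144  0.0564] shift now-axes/20mm [ 0.08  0.03 -0.15] shift target-axes [ 0.08  0.03 -0.15] turn/(pi/2) [-0.001 -0.002  0.005] deg [-0.1 -0.2  0.4]
```

View pics/side4.png

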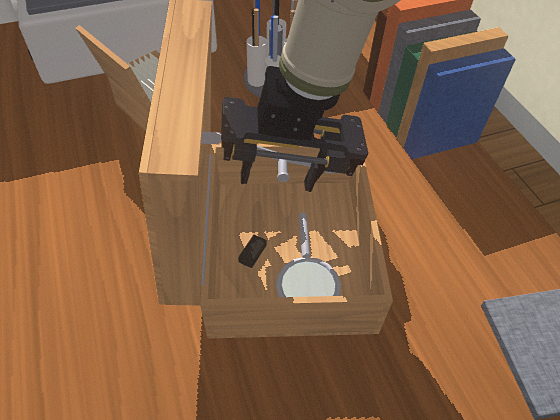

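The fingers straddle the knob, which shows at (283,170) between tips at 245 and 312. Closing.

```bash
python3 -m jog '[[[1,0,0,0,0,0,0],[1,0,0,0,0,0,0],[1,0,0,0,0,0,0],[1,0,0,0,0,0,0],[1,0,0,0,0,0,0]]]' 20
python3 -m jog '[[[1,0,0,0,0,0,0],[1,0,0,0,0,0,0],[1,0,0,0,0,0,0],[1,0,0,0,0,0,0],[1,0,0,0,0,0,0]]]' 20
python3 -c "
from h import *
where()"
```

```text
t: 6.05
position: [0.5682, 0.1432, 0.0552]
ee_rot: [-2.383, -1.766, 0.178]
contact_force: [-0.2, 0.2, -0.4]
opening: 0.055
t: 6.55
position: [0.5713, 0.1423, 0.0555]
ee_rot: [-2.388, -1.768, 0.17]
contact_force: [23.7, -4.1, -11.3]
opening: 0.0153
6.55 F [ 23.7  -4.1 -11.3] open 0.0153 chest tcp [  7.9 -86.2  55.5] q [-0.57  0.55  0.42  1.59 -0.33  1.23 -0.34]
[[0.006, -0.98, 0.2], [-1.0, -0.007, -0.006], [0.007, -0.2, -0.98]]
```

```bash
python3 -m jog '[[[1,0,0.18,-0.1,0,0,0],[1,0,0.05,-0.25,0,0,0],[1,0,0.05,-0.25,0,0,0],[1,0,0.05,-0.25,0,0,0],[1,0,0.05,-0.25,0,0,0]]]' 20
python3 -c "
from h import *
where()"
```

```text
t: 7.05
position: [0.5801, 0.1393, 0.0735]
ee_rot: [-2.383, -1.766, 0.179]
contact_force: [6.9, 0.4, -14.2]
opening: 0.0129
7.05 F [  6.9   0.4 -14.2] open 0.0129 chest tcp [ -1.4 -86.   73.5] q [-0.56  0.55  0.43  1.55 -0.33  1.28 -0.34]
[[0.007, -0.978, 0.207], [-1.0, -0.008, -0.003], [0.004, -0.207, -0.978]]
```

```bash
python3 -m jog '[[[1,0,0.07,-0.2,0,0,0],[1,0,0.07,-0.2,0,0,0],[1,0,0.05,-0.1,0,0,0],[1,0,0,0,0,0,0],[1,0,0,0,0,0,0]]]' 20
python3 -c "
from h import *
where()
im=imaging.grab_frame('side');cv2.imwrite('pics/side5.png',im[:,:,::-1])
im=imaging.grab_frame('scene');cv2.imwrite('pics/scene5.png',im[:,:,::-1])
print(imaging.landmark_of('side','stay_knob'),imaging.landmark_of('scene','stay_knob'))
"
```

```text
t: 7.55
position: [0.5844, 0.1379, 0.0804]
ee_rot: [-2.381, -1.765, 0.185]
contact_force: [1.5, 2.0, -12.7]
opening: 0.0129
7.55 F [  1.5   2.  -12.7] open 0.0129 chest tcp [ -5.9 -85.9  80.4] q [-0.55  0.56  0.43  1.53 -0.33  1.31 -0.34]
[[0.007, -0.978, 0.211], [-1.0, -0.008, -0.001], [0.002, -0.211, -0.978]]
[{'pixel': [157.6, 290.1], 'confidence': 0.75}] [{'pixel': [231.4, 307.0], 'confidence': 0.88}]
```

View pics/side5.png

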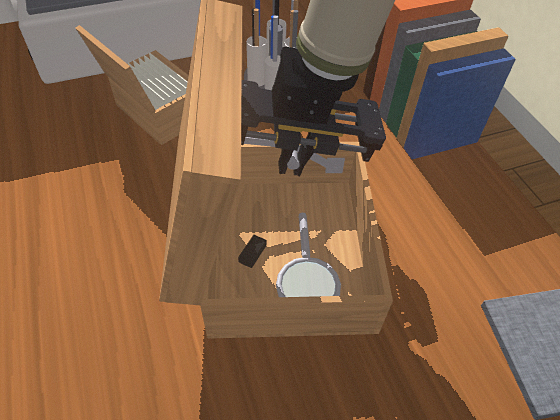

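View pics/scene5.png

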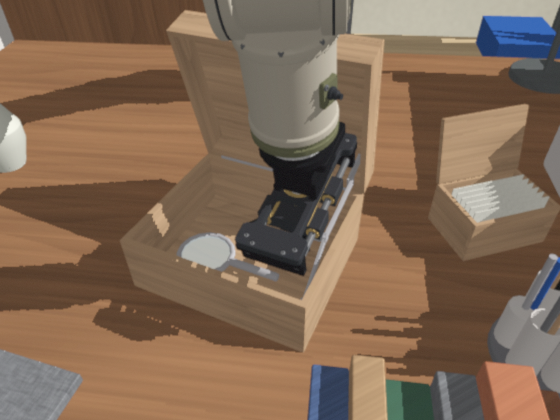

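The knob is up about 25 mm, so the knee is past centre. The side view shows this has already drawn the lid a little towards the chest. I'll release with a partial opening and withdraw along the tilted tool axis.

```bash
python3 -m jog '[[[0,0,0,0,0,0,0],[0,0,0,0,0,0,0],[0,0,0,0,0,0,0],[0,0,0,0,0,0,0],[0,0,0,-0.3,0,0,0]]]'
python3 -m jog '[[[0,0,0,-0.6,0,0,0],[0,0,0.4,-1,0,0,0],[0,0,0.4,-1,0,0,0],[0,0,0.3,-1,0,0,0],[0,0,0.3,-1,0,0,0]]]'
python3 -c "
from h import *
where()
im=imaging.grab_frame('side');cv2.imwrite('pics/side6.png',im[:,:,::-1])
print(imaging.landmark_of('side','stay_knob'))
"
```

```text
t: 8.25
position: [0.5875, 0.1368, 0.0909]
ee_rot: [-2.384, -1.766, 0.178]
contact_force: [-0.3, 0.4, -0.1]
opening: 0.0408
t: 8.75
position: [0.6328, 0.1225, 0.1819]
ee_rot: [-2.383, -1.767, 0.179]
contact_force: [0.6, -0.5, -0.1]
opening: 0.0439
8.75 F [ 0.6 -0.5 -0.1] open 0.0439 chest tcp [-56.7 -85.7 181.9] q [-0.5   0.57  0.46  1.29 -0.32  1.53 -0.34]
[[0.008, -0.978, 0.207], [-1.0, -0.008, -0.003], [0.005, -0.207, -0.978]]
[{'pixel': [157.1, 289.1], 'confidence': 0.84}]
```

View pics/side6.png

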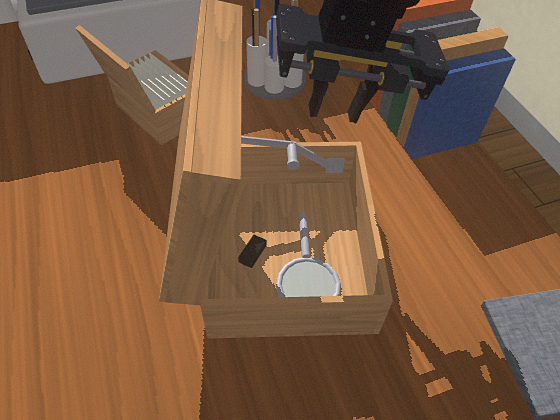

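```bash
python3 - <<'E'
from h import *
for a in np.radians([15,17,20,25,30,32,34,36,38,40]):
    print(round(np.degrees(a)),85*np.sin(a)+50,proj('side',c2w(p,(-75+85*np.cos(a),-90,50+85*np.sin(a)))).round(0))
for l in np.arange(0,.5,.05):
    t=np.radians(85)-l # angle of lid direction from -x up
    d=np.array([-np.cos(t),0,np.sin(t)]); n=np.array([np.sin(t),0,np.cos(t)])
    h=np.array([110,0,90])
    P=[h+np.array([0,s*130,0])+220*d+k*n for s in (-1,1) for k in(0,46)]
    print(round(l,2),proj('side',c2w(p,P)).round(0).tolist())
E
```

```text
15 71.99961883371427 [[280. 171.]]
17 74.85159490143263 [[281. 169.]]
20 79.07171218268184 [[282. 167.]]
25 85.92255224795946 [[284. 164.]]
30 92.5 [[286. 161.]]
32 95.04313745982242 [[288. 159.]]
34 97.53139679501348 [[289. 158.]]
36 99.96174644486021 [[290. 157.]]
38 102.33122540268096 [[291. 156.]]
40 104.63694682335583 [[293. 154.]]
0.0 [[208.0, 1.0], [166.0, -3.0], [194.0, 175.0], [134.0, 173.0]]
0.05 [[218.0, 2.0], [176.0, -3.0], [208.0, 176.0], [149.0, 172.0]]
0.1 [[228.0, 3.0], [186.0, -4.0], [222.0, 177.0], [163.0, 171.0]]
0.15 [[238.0, 5.0], [197.0, -4.0], [236.0, 179.0], [178.0, 171.0]]
0.2 [[247.0, 7.0], [207.0, -3.0], [249.0, 181.0], [192.0, 171.0]]
0.25 [[257.0, 10.0], [217.0, -3.0], [262.0, 184.0], [207.0, 172.0]]
0.3 [[266.0, 13.0], [227.0, -1.0], [275.0, 186.0], [221.0, 173.0]]
0.35 [[275.0, 17.0], [237.0, 1.0], [287.0, 190.0], [235.0, 175.0]]
0.4 [[283.0, 21.0], [247.0, 3.0], [298.0, 193.0], [249.0, 177.0]]
0.45 [[291.0, 25.0], [257.0, 6.0], [309.0, 197.0], [262.0, 180.0]]
```

The knob stays up (raised about 23 mm) and the lid is about 0.17 rad lowered. That means it is unlocked with the lid still up. Next I'll rise, cross over the lid and shut the fingers.

```bash
python3 -m jog '[[[1,-0.2,-0.1,-1,0,0,0],[1,-0.2,-0.15,-1,0,0,0],[1,-0.2,-0.2,-1,0,0,0],[1,-0.2,-0.2,-1,0,0,0],[1,-0.2,-0.2,-1,0,0,0]]]'
python3 -m jog '[[[1,-0.2,-0.2,-1,0,0,0],[1,-0.2,-0.2,-1,0,0,0],[1,-0.2,-0.2,-1,0,0,0],[1,-0.2,-0.2,-1,0,0,0],[1,-0.2,-0.2,-1,0,0,0]]]'
python3 -c "
from h import *
delta((150,-40,390),toolR(0,-1))"
```

```text
t: 9.35
position: [0.6294, 0.1013, 0.2854]
ee_rot: [-2.382, -1.766, 0.181]
contact_force: [0.1, 0.2, 0.4]
opening: 0.0115
t: 9.85
position: [0.6225, 0.081, 0.3914]
ee_rot: [-2.381, -1.766, 0.183]
contact_force: [0.5, 0.2, -0.5]
opening: 0.0006
t 9.85 F [ 0.5  0.2 -0.5] open 0.0006
now world [0.6225 0.081  0.3914] chest [-59.3 -42.9 391.4] grasp chest [-63.3 -42.9 410. ] q [-0.43  0.51  0.5   0.94 -0.32  1.94 -0.34]
target [0.4218 0.1405 0.39  ] shift now-axes/20mm [ -0.07 -10.22   2.27] shift target-axes [ -0.15 -10.46   0.07] turn/(pi/2) [-0.135 -0.002  0.005] deg [-12.1  -0.1   0.5]
```

```bash
python3 -m jog '[[[1,0,-1,0.2,-0.07,0,0],[1,0,-1,0.1,-0.065,0,0],[1,0,-1,0,0,0,0],[1,0,-1,0,0,0,0],[1,0,-1,0,0,0,0]]]'
python3 -m jog '[[[1,0,-1,0,0,0,0],[1,0,-1,0,0,0,0],[1,0,-1,0,0,0,0],[1,0,-1,0,0,0,0],[1,0,-1,0,0,0,0]]]'
python3 -c "
from h import *
delta((150,-40,390),toolR(0,-1))"
```

```text
t: 10.35
position: [0.5275, 0.1093, 0.3866]
ee_rot: [2.52, 1.863, -0.001]
contact_force: [-0.4, -0.2, -0.2]
opening: 0.0007
t: 10.85
position: [0.4256, 0.1392, 0.3855]
ee_rot: [2.519, 1.865, -0.001]
contact_force: [0.3, -0.1, 0.1]
opening: 0.0008
t 10.85 F [ 0.3 -0.1  0.1] open 0.0008
now world [0.4256 0.1392 0.3855] chest [146.  -39.8 385.5] grasp chest [146.1 -39.9 404.5] q [-0.83 -0.13  0.36  1.62  0.05  1.64 -0.76]
target [0.4218 0.1405 0.39  ] shift now-axes/20mm [ 0.01 -0.2  -0.23] shift target-axes [ 0.01 -0.2  -0.23] turn/(pi/2) [0.003 0.003 0.004] deg [0.3 0.3 0.4]
```

```bash
python3 -m jog '[[[1,0,-0.3,0.6,0,0,0],[1,0,0,1,0,0,0],[1,0,0,1,0,0,0],[1,0,0,1,0,0,0],[1,0,0,0.9,0,0,0]]]'
python3 -c "
from h import *
where()
im=imaging.grab_frame('side');cv2.imwrite('pics/side7.png',im[:,:,::-1])
im=imaging.grab_frame('scene');cv2.imwrite('pics/scene7.png',im[:,:,::-1])
im=imaging.grab_frame('wrist');cv2.imwrite('pics/wrist7.png',im[:,:,::-1])
o=np.zeros((420,800,3),np.uint8);o[:300,:400]=cv2.resize(cv2.imread('pics/side7.png'),(400,300));o[:300,400:]=cv2.resize(cv2.imread('pics/wrist7.png'),(400,300));cv2.imwrite('pics/c7.png',o)
"
```

```text
t: 11.35
position: [0.4169, 0.1419, 0.2952]
ee_rot: [2.516, 1.872, 0.01]
contact_force: [0.9, -0.7, 0.0]
opening: 0.0004
11.35 F [ 0.9 -0.7  0. ] open 0.0004 chest tcp [155.1 -39.8 295.2] q [-0.83 -0.15  0.35  1.82  0.06  1.45 -0.77]
[[0.012, -1.0, -0.008], [-1.0, -0.012, -0.002], [0.002, 0.008, -1.0]]
```

View pics/c7.png

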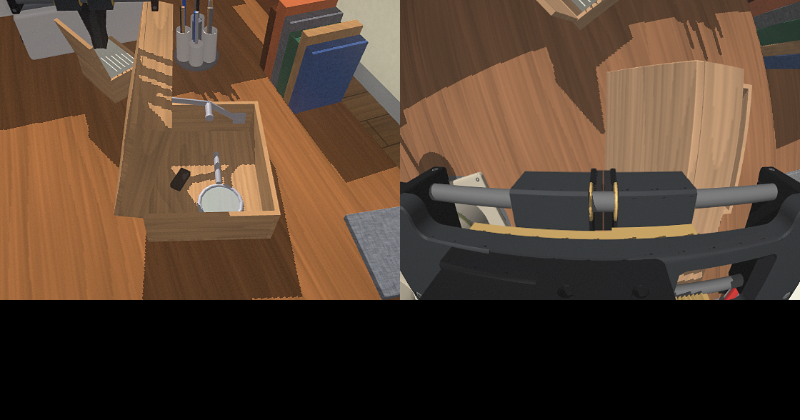

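View pics/scene7.png

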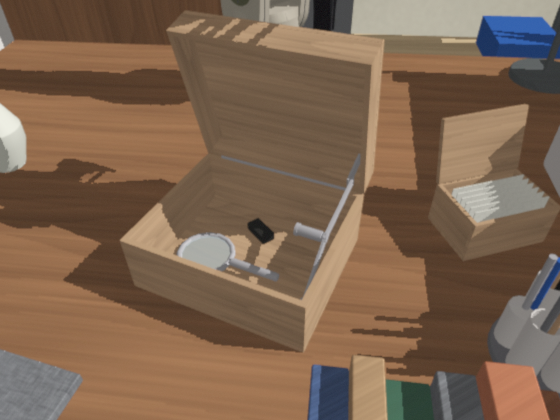

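```bash
cat >> h.py <<'E'
def tab(s=190,w=12):
    for l in np.arange(.15,1.5,.1):
        t=np.radians(85)-l; C=np.array([110,90])+s*np.array([-np.cos(t),np.sin(t)])+46*np.array([np.sin(t),np.cos(t)])
        print(round(l,2),'tcp x,z',(C+[w,0]).round(0))
    
E
python3 -c "
from h import *
tab()"
python3 -m jog '[[[1,0,0.5,0.2,0,0,0],[1,0,0.5,0.1,0,0,0],[1,0,0.5,0.1,0,0,0],[1,0,0.3,0,0,0,0],[1,0,0.3,0,0,0,0]]]'
python3 -c "
from h import *
where()"
```

```text
0.15 tcp x,z [122. 285.]
0.25 tcp x,z [103. 285.]
0.35 tcp x,z [ 83. 282.]
0.45 tcp x,z [ 64. 277.]
0.55 tcp x,z [ 46. 270.]
0.65 tcp x,z [ 28. 262.]
0.75 tcp x,z [ 12. 251.]
0.85 tcp x,z [ -4. 240.]
0.95 tcp x,z [-18. 226.]
1.05 tcp x,z [-31. 212.]
1.15 tcp x,z [-42. 196.]
1.25 tcp x,z [-52. 179.]
1.35 tcp x,z [-60. 161.]
1.45 tcp x,z [-66. 142.]
t: 12.0
position: [0.4613, 0.1291, 0.2907]
ee_rot: [2.515, 1.873, 0.014]
contact_force: [-4.5, 0.8, 0.4]
opening: 0.0003
12.0 F [-4.5  0.8  0.4] open 0.0003 chest tcp [108.9 -40.9 290.7] q [-0.8  -0.05  0.41  1.75  0.03  1.43 -0.68]
[[0.012, -1.0, -0.01], [-1.0, -0.012, -0.004], [0.004, 0.01, -1.0]]
```

```bash
python3 -m jog '[[[1,0,0.5,0.1,0,0,0],[1,0,0.5,0.1,0,0,0],[1,0,0.5,0.15,0,0,0],[1,0,0.5,0.15,0,0,0],[1,0,0.5,0.2,0,0,0]]]'
python3 -c "
from h import *
where()"
```

```text
t: 12.5
position: [0.5137, 0.114, 0.2778]
ee_rot: [2.515, 1.874, 0.016]
contact_force: [-1.4, -0.1, 3.6]
opening: 0.0004
12.5 F [-1.4 -0.1  3.6] open 0.0004 chest tcp [ 54.4 -42.1 277.8] q [-0.75  0.07  0.47  1.67 -0.03  1.4  -0.57]
[[0.013, -1.0, -0.011], [-1.0, -0.013, -0.005], [0.005, 0.011, -1.0]]
```

```bash
python3 -m jog '[[[1,0,0.45,0.22,0,0,0],[1,0,0.45,0.22,0,0,0],[1,0,0.43,0.25,0,0,0],[1,0,0.42,0.27,0,0,0],[1,0,0.4,0.3,0,0,0]]]'
python3 -c "
from h import *
where()"
```

```text
t: 13.0
position: [0.5603, 0.0999, 0.2512]
ee_rot: [2.514, 1.871, 0.019]
contact_force: [-1.0, 0.2, 4.1]
opening: 0.0002
13.0 F [-1.   0.2  4.1] open 0.0002 chest tcp [  5.7 -42.4 251.2] q [-0.7   0.19  0.5   1.61 -0.09  1.36 -0.47]
[[0.012, -1.0, -0.013], [-1.0, -0.012, -0.005], [0.005, 0.013, -1.0]]
```

```bash
python3 -m jog '[[[1,0,0.32,0.3,0,0,0],[1,0,0.3,0.32,0,0,0],[1,0,0.28,0.33,0,0,0],[1,0,0.27,0.34,0,0,0],[1,0,0.25,0.36,0,0,0]]]'
python3 -c "
from h import *
where()"
```

```text
t: 13.5
position: [0.591, 0.0907, 0.2154]
ee_rot: [2.513, 1.87, 0.019]
contact_force: [-0.7, 0.2, 3.1]
opening: 0.0005
13.5 F [-0.7  0.2  3.1] open 0.0005 chest tcp [-26.3 -42.9 215.4] q [-0.65  0.28  0.51  1.59 -0.14  1.3  -0.41]
[[0.011, -1.0, -0.014], [-1.0, -0.011, -0.005], [0.005, 0.014, -1.0]]
```

```bash
python3 -m jog '[[[1,0,0.25,0.33,0,0,0],[1,0,0.24,0.33,0,0,0],[1,0,0.22,0.33,0,0,0],[1,0,0.2,0.33,0,0,0],[1,0,0.18,0.33,0,0,0]]]'
python3 -c "
from h import *
where()
im=imaging.grab_frame('side');cv2.imwrite('pics/side8.png',im[:,:,::-1])"
```

```text
t: 14.0
position: [0.6142, 0.0835, 0.1792]
ee_rot: [2.514, 1.87, 0.018]
contact_force: [0.3, 0.4, 2.3]
opening: 0.0006
14.0 F [0.3 0.4 2.3] open 0.0006 chest tcp [-50.7 -42.9 179.2] q [-0.61  0.36  0.51  1.57 -0.18  1.24 -0.37]
[[0.011, -1.0, -0.014], [-1.0, -0.011, -0.004], [0.004, 0.014, -1.0]]
```

View pics/side8.png

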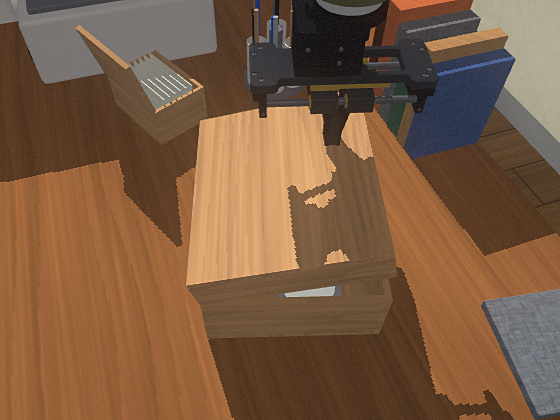

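The lid is nearly down, with the fingertip on it near the free edge. I'll slow down for the last 40 mm.

```bash
python3 -m jog '[[[1,0,0.12,0.25,0,0,0],[1,0,0.1,0.22,0,0,0],[1,0,0.1,0.2,0,0,0],[1,0,0.08,0.18,0,0,0],[1,0,0.07,0.16,0,0,0]]]'
python3 -m jog '[[[1,0,0.05,0.14,0,0,0],[1,0,0.04,0.12,0,0,0],[1,0,0.04,0.12,0,0,0],[1,0,0.03,0.12,0,0,0],[1,0,0.03,0.12,0,0,0]]]'
python3 -c "
from h import *
where()"
```

```text
t: 14.55
position: [0.6234, 0.0804, 0.1558]
ee_rot: [2.515, 1.871, 0.014]
contact_force: [-1.7, 0.4, 1.5]
opening: 0.0003
t: 15.05
position: [0.6276, 0.0791, 0.1425]
ee_rot: [2.514, 1.87, 0.014]
contact_force: [0.3, -0.5, 1.2]
opening: 0.0006
15.05 F [ 0.3 -0.5  1.2] open 0.0006 chest tcp [-64.7 -42.7 142.5] q [-0.58  0.42  0.5   1.58 -0.21  1.19 -0.34]
[[0.011, -1.0, -0.012], [-1.0, -0.011, -0.003], [0.003, 0.012, -1.0]]
```

```bash
python3 -m jog '[[[1,0,0,0.1,0,0,0],[1,0,0,0.1,0,0,0],[1,0,0,0.1,0,0,0],[1,0,0,0.1,0,0,0],[1,0,0,0.08,0,0,0]]]'
python3 -c "
from h import *
where()"
```

```text
t: 15.55
position: [0.6284, 0.0791, 0.1364]
ee_rot: [2.515, 1.87, 0.019]
contact_force: [-6.7, -2.7, 16.6]
opening: 0.0004
15.55 F [-6.7 -2.7 16.6] open 0.0004 chest tcp [-65.5 -42.9 136.4] q [-0.58  0.43  0.5   1.58 -0.21  1.17 -0.33]
[[0.011, -1.0, -0.013], [-1.0, -0.011, -0.005], [0.005, 0.013, -1.0]]
```

```bash
python3 -m jog '[[[1,0,0,0,0,0,0],[1,0,0,0,0,0,0],[1,0,0,0.03,0,0,0],[1,0,0,0.03,0,0,0],[1,0,0,0,0,0,0]]]'
python3 -m jog '[[[1,0,0,-0.2,0,0,0],[1,0,0,-0.5,0,0,0],[1,0,0,-1,0,0,0],[1,0,0,-1,0,0,0],[1,0,0,-1,0,0,0]]]'
python3 -m jog '[[[1,0,0,-1,0,0,0],[1,0,0,-1,0,0,0],[1,0,0,-1,0,0,0],[1,0,0,0,0,0,0],[1,0,0,0,0,0,0]]]'
python3 - <<'E'
from h import *
where()
for c in('side','scene'):
    im=imaging.grab_frame(c)[:,:,::-1].copy()
    t=0; 
    P=[(x,y,136) for x in(-110,110) for y in(-130,130)]+[(-110,y,90) for y in(-130,130)]
    for a in proj(c,c2w(p,P)): cv2.circle(im,tuple(int(v) for v in a),2,(0,0,255),-1)
    cv2.imwrite(f'pics/{c}9.png',im)
E
```

```text
t: 16.05
position: [0.628, 0.0795, 0.1366]
ee_rot: [2.516, 1.871, 0.02]
contact_force: [0.1, -1.0, 1.4]
opening: 0.0005
t: 16.55
position: [0.6246, 0.0799, 0.2103]
ee_rot: [2.517, 1.874, 0.009]
contact_force: [0.4, -0.3, -0.3]
opening: 0.0005
t: 17.05
position: [0.6248, 0.0803, 0.2777]
ee_rot: [2.516, 1.874, 0.016]
contact_force: [-0.3, 0.0, -1.6]
opening: 0.0008
17.05 F [-0.3  0.  -1.6] open 0.0008 chest tcp [-61.7 -43.  277.7] q [-0.6   0.33  0.53  1.4  -0.17  1.44 -0.37]
[[0.012, -1.0, -0.01], [-1.0, -0.012, -0.005], [0.005, 0.01, -1.0]]
```

View pics/side9.png

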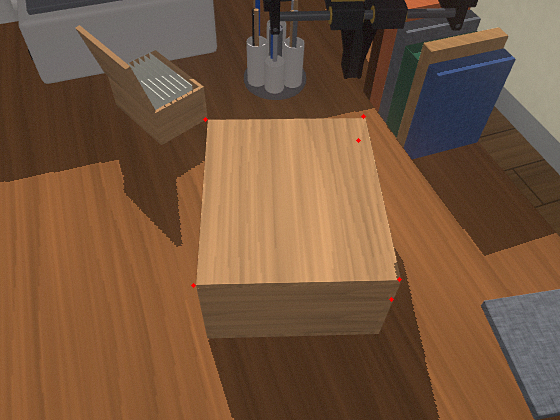

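View pics/scene9.png

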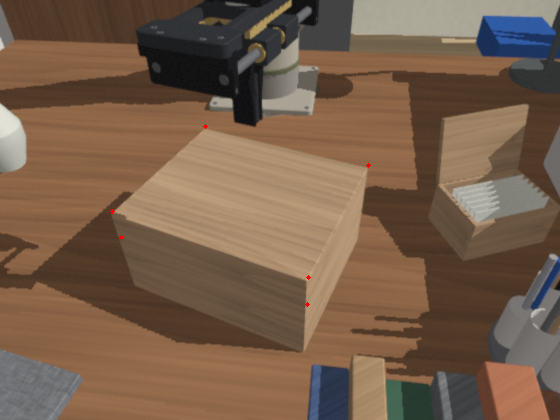

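```bash
python3 -c "
from h import *
a=imaging.grab_frame('scene')[180:340,110:370,::-1];b=imaging.grab_frame('side')[270:345,190:400,::-1]
o=np.zeros((600,800,3),np.uint8);o[:400,:650]=cv2.resize(a,(650,400));o[405:595,:532]=cv2.resize(b,(532,190));cv2.imwrite('pics/z9.png',o)"
```

```text
(no output)
```

View pics/z9.png

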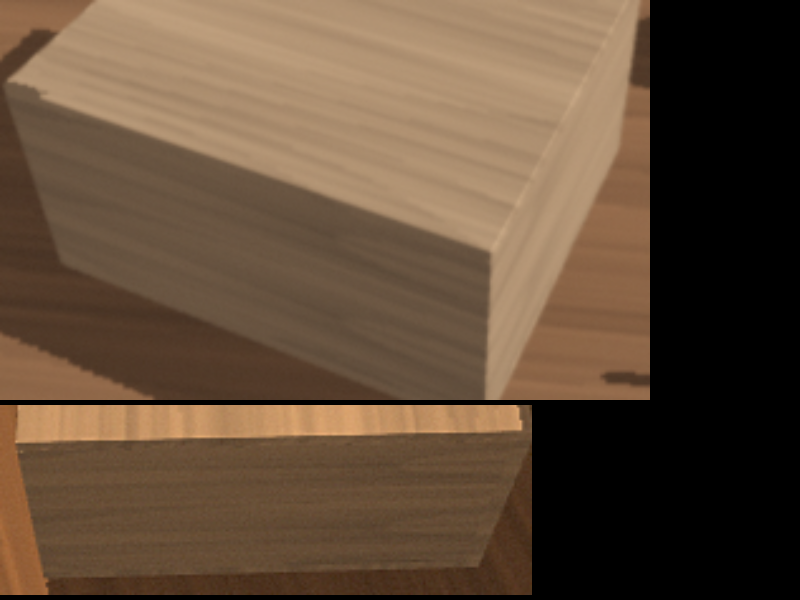

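No gap shows in either view. The press ended in a solid stop at 16.6 N with the tip at 136.4 mm, against a shut height of 136 mm. Handing in.

```bash
python3 -c "
from plant import ticket
print(ticket.hand_in())"
```

```text
the job is handed in; nothing more can be done
None
```

The chest is shut, and I handed the job in at about 17 s of the 58 s allowed.

- **Unlocking:** I gripped the knee knob from above and raised it about 23 mm, to chest z of roughly 98–100 mm measured in the side view. The knob stayed up after I released it. Lifting it drew the lid down by about 0.17 rad, so the stay was unlocked with the lid still nearly upright.
- **Lowering:** I moved over the lid and pushed its outer face down along the hinge arc with shut fingers. The force read at most about 5 N after each step on the way down, and the last 40 mm was slower.
- **Last checks:** The lid came to a solid stop at 16.6 N with the fingertip at 136.4 mm; the shut height is 136 mm. After I backed off, both camera views showed the lid flush with no gap, and nothing was touching the robot.
- **Forces and disagreements:** The wrist read about 24 N while the fingers centred on the knob, and the final 16.6 N press was above the suggested 3–8 N. Both were brief and well under the limits. One chest corner I had marked by hand did not match the pose fit (14 px off); the wrist view agreed with the fit, so I ignored that corner. No check failed.

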